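# Post a dumpling mould through the self-closing flap of the wash-up bin

### The job

Send the rectangular wooden dumpling mould on the ledge to the wash: push the bin's self-closing flap open with one finger, and while that finger keeps it open, push the mould off the ledge into the bin with the other, without ramming the mould into the flap. Do not pick the mould up, and leave everything else where it stands. At the end the mould lies in the bin and the flap has swung shut behind it.

Things in the scene. Friction and masses are not known exactly. Their poses are not given: they have to be found in the camera images.
- bin: Fixed bare-metal bin with a ledge in front. Origin on the work surface, straight below the middle of the ledge's inner edge; x points from the ledge into the bin, y left along the edge, z up. Bin inside: x = 0 to 140 mm, 282 mm wide, floor 6 mm above the work surface, closed above by a sloping flap. The space above ledge and flap is open.
- ledge_edge (a point): Middle of the ledge's inner edge, on its top: 140 mm above the bin's origin. The ledge is a flat level shelf without rims, from this edge 130 mm back towards bin -x, 290 mm wide.
- flap_hinge (a point): Middle of the flap's hinge: a tube 10 mm thick along bin y, 130 mm beyond the ledge's edge (bin x) and 66 mm above the ledge. Just behind it (bin x = 140 mm) the back wall rises to the same height; the side cheeks (bin y = 145 and -145 mm) follow the flap's slope, at most 7 mm above it.
- flap (a joint): Flap angle, rad: 0 shut, grows as the free edge swings down and into the bin, stop at 0.95. A spring always shuts it: about 1 N at the free edge starts it, 5 N at ledge height hold it wide open. A finger pointing down, tip just above ledge height, opens it by moving in bin +x: 0.2 rad with its leading face 55 mm past the ledge's edge, 0.4 at 80, 0.7 at 105; stay short of the hinge.
- flap_foot (a point): Middle of the flap's free lower edge. The flap is a plain metal sheet 272 mm wide, 141 mm long, 3 mm thick; shut, it slopes up at 27 degrees from the ledge's edge to the hinge.
- mould: Loose block of light wood with a round dark pattern on top, 36 mm (its x) by 50 mm (its y) by 26 mm high, about 60 g; origin at the centre of its underside. On the ledge, centre 50 to 70 mm before the edge, its x within 0.25 rad of bin x, in one of three places (left, middle, right, 85 mm apart). It slides, and drops in when pushed over the edge.
- press: Bystander on the ledge in another of the three places: round wooden hand press with a knob, 48 mm across, 52 mm high; origin at the centre of its underside.
- cup: Bystander on the ledge in the remaining place: round open steel cup, 50 mm across, 34 mm high; origin at the centre of its underside.
- sauce: Bystander on the table to the left: amber bottle, 64 mm across, 190 mm high.
- bowl: Bystander on the table to the left: white bowl, 130 mm across, 50 mm high.
- scraper: Bystander on the table to the left: flat steel dough scraper with a wooden grip, 110 by 75 mm, 18 mm high.
- spatula: Bystander on the table to the right: spatula lying flat.
- jar: Bystander on the table to the right: glass jar, 70 mm across, 90 mm high.
Things that resemble listed ones, but are neither listed nor needed, are in the scene too. Leave any blue or purple look-alike of the mould alone.

How it is judged (in metres and radians):
On the way, in this order (a step that is already met when the one before it is completed fails the run):
1. a finger has pushed the flap ajar (0.08 rad) while the mould still stands on the ledge, its middle at least 12 mm before the edge (value of joint flap above 0.08 rad and contact force between the fingers and flap above 0.2 N and x of mould in the frame of bin below -0.012 m and z of mould in the frame of bin above 0.13 m), for 0.05 s.
2. the mould's middle has gone over the edge while a finger holds the flap open (0.15 rad or more) (value of joint flap above 0.15 rad and contact force between the fingers and flap above 0.2 N and x of mould in the frame of bin above 0 m), for 0.05 s.
At the end, for the whole second after the job is handed in: The mould lies at rest inside the bin (its origin between the bin's walls and less than 65 mm above the work surface), and the flap is shut (below 0.05 rad) (x of mould in the frame of bin between 0 and 0.142 m and y of mould in the frame of bin between -0.143 and 0.143 m and z of mould in the frame of bin below 0.065 m and linear speed of mould below 0.03 m/s and value of joint flap below 0.05 rad); the robot touches nothing.
It fails at once if the mould is lifted (its underside's centre more than 15 mm above the ledge) (height (world z) of mould above 0.155 m).
It fails at once if the mould, still at ledge height, is pushed against the flap (over 1 N) (contact force between mould and flap above 1 N and height (world z) of mould above 0.13 m).
It fails at once if a neighbour on the ledge is moved by more than 15 mm (distance of any of press, cup from where it was at the start of the episode above 0.015 m).
It fails at once if something on the table is moved by more than 20 mm (distance of any of sauce, bowl, scraper, spatula, jar from where it was at the start of the episode above 0.02 m).
It also fails if it takes over 34 s, if anything falls off the work surface, if the arm or the gripper's body presses on something with over 40 N, if the wrist force passes 120 N, or if a joint passes its speed limit or range.

### The arm

A 7-joint arm with a two-finger parallel gripper is mounted at the origin on the work surface. World frame = base frame: x ahead of the robot, y to its left, z up, the work surface at z = 0. Lengths are in mm, angles in rad, forces in N, time in s.
With the tool pointing down it reaches from about 400 to 850 mm from the base axis. Payload 10.4 kg.
Tool frame: the origin (TCP) lies between the finger pads; the fingertips stand 17 mm ahead of it and the grasp point (between the pads) lies 2 mm behind it; z points along the fingers, y is the direction in which the jaws open and shut (so a half turn about z gives the same grasp; the last joint's range is limited). The gripper opens to 85 mm and grips with 20 to 120 N. Pads are 22 mm wide; open, the fingers measure 114 mm over their backs; the gripper's body (76 mm by 85 mm) begins 54 mm behind the grasp point. The pads swing forward as they close: fully open they stand 13 mm farther back than shut.
Start: joints at [1.089, 0.332, -0.065, 1.46, 0.022, 1.35, -0.088], TCP at [276.818, -560.376, 248.338] pointing down, gripper open.
Joint ranges: [-2.6, 2.6], [-0.5, 2.12], [-1.47, 1.34], [0.16, 2.42], [-1.27, 4.41], [0.06, 2.06], [-2.6, 2.6]. Speed limits (rad/s): [2.22, 2.22, 2.79, 2.79, 3.14, 3.14, 3.14].

### API

Orientations are given as [roll, pitch, yaw] about the fixed x, y, z axes, in that order (R = Rz(yaw) Ry(pitch) Rx(roll)).
In Python, from rig import * gives the robot as it stands.
- The arm moves only by the tool drive_tool, never from a script. Its argument "targets" is text: rows parted by semicolons, each of 5 numbers parted by spaces: the finger opening in m, from 0 to 0.0854, then the shift along the tool's x, y, z in m, then the turn about the tool's z in rad. A call has 1 to 8 rows; each row is the pose to reach, as a shift and turn from the pose commanded when the call began, along the tool's axes at that moment; what a row does not reach only later rows make up. A row lasts 1/8 s, in which the tool goes at most 62.5 mm and 10.7 degrees, less where a joint would pass 70% of its speed; a pose out of reach is approached as far as the arm can. A call with a gripper value outside its range is refused whole. The fingers move at their own pace and stop on an object; "squeeze" is the grip in N (left out, the last holds). Time passes only in rows, so rows that repeat a pose let the fingers close. It gives the time, the measured TCP pose, the force and the opening at its end, in the units of the state.
- state(): the state, without advancing time (a new reading comes with each control period).
- snapshot(name): name is "scene" or "top" or "wrist"; returns a dict with "color" (480x640x3 uint8, red, green, blue), "range_z" (480x640 float32, mm along the optical axis (not along the pixel's ray), 0 where there is no reading), "K" (3x3 intrinsics, pixels), "T" (4x4, takes a point from camera to world coordinates); the wrist camera has in their place "mount" (4x4, takes a point from camera to tool coordinates, whose origin is the TCP and whose axes are the flange's). Camera axes: x right, y up, looking along -z (the intrinsics and any distortion apply to the point x, -y, -z); pixel columns grow to the right and rows downward; lengths in mm; the calibration is good to about 2 mm. A picture is of the moment at which its call begins: read the wrist's pose just before it.
- finish_job(): hands the job in, once; it reports no verdict.
The state is a dict: "time_s": time; "qpos": joint angles; "joint_vel": joint speeds; "joint_torque": joint torques, N m; "eef_pos": TCP position; "ee_rot": TCP orientation; "ft_force": force on the tool from outside, world axes, zero at the start; "torque": the same for the moment, N m; "gripper_width": opening from 0.0 (shut) to 1.0 (fully open).
Only numpy, scipy, OpenCV 4.12 (cv2) and the standard library are available. Lean on these libraries where they do the work, as an engineer would, in place of code of your own. Each camera call takes 0.05 s, during which the arm holds its last target. There are 200 camera calls.

## Working session

There is one attempt and no reset: what is moved stays moved. The work goes in short steps, Python scripts to look and compute and a tool call to move; the robot and the scene stay as the last step left them, time stands still between calls to the robot, and variables do not carry over. Pictures are saved under pics/ and viewed, about 8 in all and at most 12, crops included, and the job is handed in when it is done.

Besides the shell and the picture viewer there is one more tool, called after ">>>" as name(argument=value, ...) on one line, values as JSON. drive_tool: Moves the arm, as the interface text tells. Its arguments: {"type":"object","properties":{"targets":{"type":"string"},"squeeze":{"type":"number"}},"required":["targets"]}

```bash
mkdir -p pics; ls
python3 - <<'E'
from rig import *
import cv2, numpy as np
s=state(); print({k:np.round(v,3).tolist() for k,v in s.items()})
for n in ("scene","top"):
    d=snapshot(n); np.savez(n+".npz",**d); cv2.imwrite(f"pics/{n}0.png",d["color"][:,:,::-1]); print(n,d["K"].tolist(),np.round(d["T"],3).tolist())
E
```

```text
pics
{'time_s': 0.0, 'qpos': [1.089, 0.333, -0.065, 1.461, 0.022, 1.35, -0.088], 'joint_vel': [0.001, 0.001, 0.0, 0.001, -0.0, -0.001, 0.0], 'joint_torque': [-0.0, -62.545, 0.049, -39.16, 0.016, 0.01, -0.0], 'eef_pos': [276.619, -560.066, 247.52], 'ee_rot': [-3.14, 0.0, 0.459], 'ft_force': [0.006, -0.456, 0.517], 'torque': [0.052, -0.022, -0.049], 'gripper_width': 0.997}
scene [[462.7396887984087, 0.0, 317.5272854280396], [0.0, 462.7396887984087, 237.16802229774254], [0.0, 0.0, 1.0]] [[0.349, -0.723, 0.596, 1185.166], [0.937, 0.279, -0.21, -214.302], [-0.014, 0.632, 0.775, 1003.299], [0.0, 0.0, 0.0, 1.0]]
top [[456.99282160711516, 0.0, 319.1174790869545], [0.0, 456.99282160711516, 240.37359468690832], [0.0, 0.0, 1.0]] [[0.024, 0.983, -0.18, 296.687], [-1.0, 0.024, -0.001, 5.989], [0.003, 0.18, 0.984, 1366.087], [0.0, 0.0, 0.0, 1.0]]
```

View pics/scene0.png

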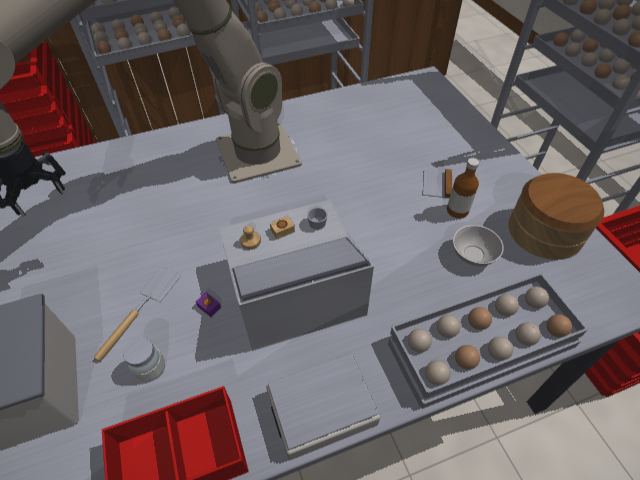

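View pics/top0.png

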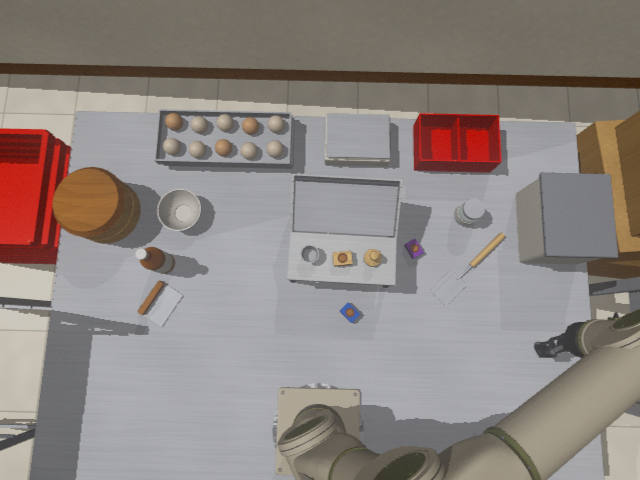

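The scene shows the ledge on the robot's side of the bin. In the top view there are three mould-like blocks. The wood one on the ledge at (343,258) is the mould: it is light wood with a dark round pattern. The blue one at (351,313) and the purple one at (414,249) are decoys on the table. The cup is on the left at (311,255) and the press on the right at (373,257). Next I'll measure positions and enlarge the ledge.

```bash
cat > h.py <<'E'
import numpy as np, cv2
def cloud(d,T=None):
    T=d["T"] if T is None else T
    K=d["K"];r=d["range_z"];v,u=np.mgrid[:480,:640]
    P=np.stack([(u-K[0,2])/K[0,0]*r,-(v-K[1,2])/K[1,1]*r,-r,np.ones_like(r)],-1)@T.T
    P=P[...,:3];P[r<=0]=np.nan
    return P
E
python3 - <<'E'
from h import *
for n in ("top","scene"):
    d=dict(np.load(n+".npz"));P=cloud(d)
    z=P[...,2]
    m=(abs(z-140)<6)&(P[...,0]>350)&(P[...,0]<700)&(abs(P[...,1])<300)
    k,l,st,_=cv2.connectedComponentsWithStats(m.astype(np.uint8)); i=1+st[1:,4].argmax(); m=l==i
    print(n,"ledge z",np.median(z[m]),"rect",cv2.minAreaRect(P[m][:,:2].astype(np.float32)))
    print(cv2.boxPoints(cv2.minAreaRect(P[m][:,:2].astype(np.float32))).round(1).tolist())
    # mould: top at z~166, hue wood
    hsv=cv2.cvtColor(d["color"],cv2.COLOR_RGB2HSV)
    x0,y0=(P[m][:,0].min(),P[m][:,1].min());x1,y1=P[m][:,:2].max(0)
    inb=(P[...,0]>x0)&(P[...,0]<x1-15)&(P[...,1]>y0)&(P[...,1]<y1)&(z>150)
    k,l,st,_=cv2.connectedComponentsWithStats(inb.astype(np.uint8))
    for i in range(1,k):
        if st[i,4]>30:
            q=P[l==i]; print(" obj px",st[i].tolist(),"z max",q[:,2].max().round(1)); t=q[abs(q[:,2]-166)<5]
            if len(t)>10: print("   top rect",cv2.minAreaRect(t[:,:2].astype(np.float32)))
d=dict(np.load("top.npz")); c=cv2.resize(d["color"][170:300,280:410,::-1],None,fx=4.5,fy=4.5,interpolation=cv2.INTER_CUBIC); cv2.imwrite("pics/crop.png",c)
E
```

```text
top ledge z 140.22139729839546 rect ((481.28094482421875, -56.795745849609375), (290.99566650390625, 147.01837158203125), 88.44009399414062)
[[403.79998779296875, -200.1999969482422], [550.7999877929688, -204.1999969482422], [558.7000122070312, 86.5999984741211], [411.79998779296875, 90.5999984741211]]
 obj px [301, 245, 18, 18, 125] z max 179.3
   top rect ((478.7086486816406, 32.98154067993164), (43.75713348388672, 45.8828125), 40.14313507080078)
 obj px [364, 249, 18, 18, 240] z max 196.4
   top rect ((471.9145812988281, -136.50804138183594), (28.220802307128906, 29.932682037353516), 67.09846496582031)
 obj px [333, 251, 20, 16, 265] z max 173.3
   top rect ((470.63568115234375, -55.96693420410156), (36.908512115478516, 49.90629959106445), 8.469892501831055)
scene ledge z 139.7240048519982 rect ((480.7861328125, -54.030364990234375), (290.6320495605469, 146.87489318847656), 87.70117950439453)
[[401.6000061035156, -196.3000030517578], [548.2999877929688, -202.1999969482422], [560.0, 88.19999694824219], [413.20001220703125, 94.0999984741211]]
 obj px [307, 207, 21, 21, 274] z max 177.0
   top rect ((479.91644287109375, 34.31814193725586), (43.70362854003906, 49.79732131958008), 68.92301940917969)
 obj px [270, 217, 25, 20, 325] z max 170.0
   top rect ((472.71392822265625, -53.626197814941406), (38.38090133666992, 50.72489547729492), 8.14759635925293)
 obj px [240, 226, 20, 22, 313] z max 193.2
   top rect ((484.01806640625, -135.5536346435547), (16.89806365966797, 7.131173133850098), 84.62120056152344)
```

View pics/crop.png

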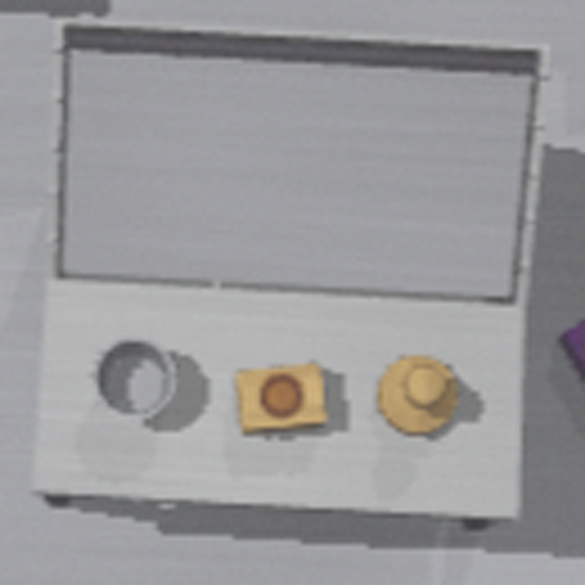

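The crop confirms it: cup at (135,378), light-wood mould with round dark disc at (282,397), press at (418,393). The mould is at about world (471.6, -55), 66 mm before the edge, turned about 0.18 rad against the bin. Bin yaw is about -0.033. I'll move above it with the jaw axis along bin x.

>>> drive_tool(targets="0.0854 0.030 -0.027 -0.030 -0.12; 0.0854 0.078 -0.070 -0.042 -0.25; 0.0854 0.122 -0.109 -0.042 -0.38; 0.0854 0.165 -0.147 -0.042 -0.51; 0.0854 0.208 -0.186 -0.042 -0.64; 0.0854 0.250 -0.224 -0.042 -0.78; 0.0854 0.293 -0.262 -0.042 -0.93; 0.0854 0.335 -0.300 -0.042 -1.079", squeeze=60)

```text
time_s: 1.1
eef_pos: [444.5, -141.2, 290.2]
ee_rot: [-3.142, 0.0, 1.543]
ft_force: [1.5, -0.6, 0.4]
gripper_width: 0.997
```

Run:
```python
from rig import *
import numpy as np
s=state();print({k:np.round(s[k],3).tolist() for k in("time_s","qpos","eef_pos","ee_rot","ft_force","gripper_width")})
```

```text
{'time_s': 1.1, 'qpos': [0.708, -0.017, -0.487, 1.772, -0.008, 1.385, 0.194], 'eef_pos': [444.542, -141.22, 290.217], 'ee_rot': [-3.142, 0.0, 1.543], 'ft_force': [1.475, -0.598, 0.394], 'gripper_width': 0.997}
```

>>> drive_tool(targets="0.0854 0.044 0.016 0 0; 0.0854 0.087 0.032 0 0; 0.0854 0.087 0.032 0 0; 0.0854 0.087 0.032 0 0")

```text
time_s: 1.6
eef_pos: [478.9, -57.8, 290.0]
ee_rot: [-3.141, 0.0, 1.537]
ft_force: [-0.0, -0.9, -0.0]
gripper_width: 1.0
```

Run:
```python
from rig import *
from h import *
from scipy.spatial.transform import Rotation as R
s=state();print({k:np.round(s[k],3).tolist() for k in("time_s","qpos","eef_pos","ee_rot","ft_force","gripper_width")})
d=snapshot("wrist");W=np.eye(4);W[:3,:3]=R.from_euler("xyz",s["ee_rot"]).as_matrix();W[:3,3]=s["eef_pos"]
print(np.round(d["mount"],3).tolist())
np.savez("w1.npz",W=W,**d);cv2.imwrite("pics/w1.png",d["color"][:,:,::-1])
P=cloud(d,W@d["mount"]);z=P[...,2]
m=(abs(z-166)<5)&(abs(P[...,0]-471)<45)&(abs(P[...,1]+55)<45)
print("mould top",m.sum(),np.median(z[m]),cv2.minAreaRect(P[m][:,:2].astype(np.float32)))
f=(abs(z-140)<4); print("ledge",f.sum(),P[f].min(0),P[f].max(0),cv2.minAreaRect(P[f][:,:2].astype(np.float32)))
t=(z>200); print("near pts (fingers?)",t.sum(), P[t].min(0) if t.any() else "",P[t].max(0) if t.any() else "")
```

```text
{'time_s': 1.6, 'qpos': [0.607, 0.028, -0.586, 1.732, 0.016, 1.386, -0.015], 'eef_pos': [478.879, -57.78, 290.0], 'ee_rot': [-3.141, 0.0, 1.537], 'ft_force': [-0.012, -0.923, -0.028], 'gripper_width': 1.0}
[[-0.001, 0.954, 0.301, 77.655], [1.0, 0.001, 0.001, -0.053], [0.0, 0.301, -0.954, -125.359], [0.0, 0.0, 0.0, 1.0]]
mould top 4289 165.91474843254306 ((469.5729064941406, -52.817344665527344), (36.05262756347656, 50.59918212890625), 7.440123081207275)
ledge 62877 [ 403.019842   -202.40719561  136.17168131] [550.5435812   84.01266699 143.99979444] ((479.33544921875, -59.1422119140625), (282.5059509277344, 144.45779418945312), 88.14158630371094)
near pts (fingers?) 53898 [ 404.43065083 -161.16680916  200.00104394] [674.67667776 -35.12078427 362.46385511]
```

View pics/w1.png

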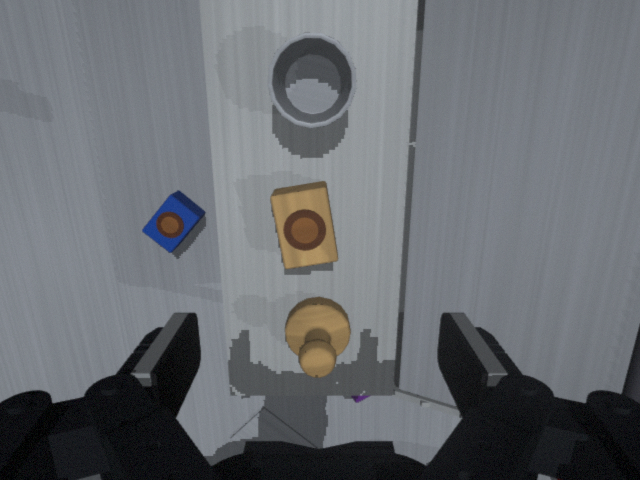

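Wrist view: mould at (305,225), cup at (313,80), press at (317,330), the gap at the ledge's edge near column 410, fingers at (180,330) and (465,330). Now the finger geometry and the edge line.

Run:
```python
from h import *
d=dict(np.load("w1.npz"));W=d["W"];P=cloud(d,W@d["mount"]);Q=cloud(d,d["mount"])
n=(Q[...,2]<40)&(Q[...,2]>-60)&(abs(Q[...,0])<20)
for s in(-1,1):
    q=Q[n&(Q[...,1]*s>0)]
    print("finger",s,len(q),"tool min",q.min(0).round(1),"max",q.max(0).round(1)); 
    for a in range(-50,20,8):
        b=q[(q[:,2]>=a)&(q[:,2]<a+8)]
        if len(b)>5: print("  z",a,"y",b[:,1].min().round(1),b[:,1].max().round(1),"x",b[:,0].min().round(1),b[:,0].max().round(1))
for y in(-95,-10,-90,5):
    b=P[(abs(P[...,1]-y)<2)&(P[...,0]>515)&(P[...,0]<570)]; o=b[:,0].argsort(); b=b[o]
    print(y,[(int(x),round(float(np.median(b[abs(b[:,0]-x)<1.2][:,2])),1)) for x in range(526,566,2) if (abs(b[:,0]-x)<1.2).any()])
```

```text
finger -1 17643 tool min [-10.9 -74.9 -60. ] max [19.  -0.1  4.6]
  z -50 y -74.9 -36.7 x -10.8 15.5
  z -42 y -71.2 -42.3 x 1.6 15.3
  z -34 y -56.5 -42.2 x -6.0 12.9
  z -26 y -56.8 -42.3 x -10.6 12.7
  z -18 y -57.0 -42.3 x -10.9 12.6
  z -10 y -57.0 -42.4 x -10.7 12.6
  z -2 y -54.5 -42.5 x -10.3 12.2
finger 1 17721 tool min [-11.3   0.1 -60. ] max [19.2 74.4  4.7]
  z -50 y 36.2 74.4 x -11.3 15.5
  z -42 y 41.4 71.1 x 2.2 15.2
  z -34 y 41.8 56.0 x -6.7 13.2
  z -26 y 41.9 56.4 x -11.0 12.7
  z -18 y 41.9 56.2 x -10.7 12.7
  z -10 y 41.7 56.1 x -11.1 12.7
  z -2 y 42.0 54.5 x -10.4 12.0
-95 [(526, 139.7), (528, 139.6), (530, 139.7), (532, 139.8), (534, 139.7), (536, 139.6), (540, 143.6), (542, 144.7), (544, 145.8), (546, 146.8), (548, 147.7), (550, 148.5), (552, 149.4), (554, 150.7), (556, 151.3), (558, 152.5), (560, 153.2), (562, 154.6), (564, 155.6)]
-10 [(526, 139.5), (528, 139.6), (530, 140.0), (532, 139.7), (534, 139.6), (536, 140.0), (538, 139.9), (540, 138.3), (542, 143.1), (544, 144.1), (546, 145.2), (548, 145.6), (550, 146.9), (552, 148.2), (554, 149.2), (556, 150.2), (558, 151.4), (560, 152.6), (562, 153.2), (564, 154.3)]
-90 [(526, 139.8), (528, 139.6), (530, 139.9), (532, 139.6), (534, 139.9), (536, 139.8), (540, 143.7), (542, 144.6), (544, 145.7), (546, 146.7), (548, 147.6), (550, 148.1), (552, 149.4), (554, 150.5), (556, 151.8), (558, 152.8), (560, 153.8), (562, 154.4), (564, 155.5)]
5 [(526, 139.8), (528, 139.7), (530, 140.0), (532, 139.9), (534, 139.7), (536, 139.7), (538, 139.8), (540, 139.7), (542, 143.6), (544, 143.6), (546, 144.6), (548, 145.9), (550, 146.7), (552, 147.8), (554, 148.8), (556, 149.7), (558, 151.2), (560, 151.9), (562, 152.8), (564, 153.8)]
```

>>> drive_tool(targets="0.0854 0.0045 0 0.030 0; 0.0854 0.0045 0 0.070 0; 0.0854 0.0045 0 0.105 0; 0.0854 0.0045 0 0.125 0; 0.0854 0.0045 0 0.134 0; 0.0854 0.0045 0 0.138 0; 0.0854 0.0045 0 0.138 0; 0.0854 0.0045 0 0.138 0")

```text
time_s: 2.65
eef_pos: [479.7, -52.8, 153.0]
ee_rot: [3.14, 0.0, 1.538]
ft_force: [-0.1, 0.0, 0.9]
gripper_width: 0.999
```

```bash
cat > see.py <<'E'
from rig import *
from h import *
from scipy.spatial.transform import Rotation as R
import sys
def see(n):
    s=state();print({k:np.round(s[k],3).tolist() for k in("time_s","eef_pos","ee_rot","ft_force","gripper_width")})
    d=snapshot("wrist");W=np.eye(4);W[:3,:3]=R.from_euler("xyz",s["ee_rot"]).as_matrix();W[:3,3]=s["eef_pos"]
    sc=snapshot("scene");a=d["color"];b=cv2.resize(sc["color"][190:340,200:400],(640,480),interpolation=cv2.INTER_CUBIC)
    cv2.imwrite(f"pics/{n}.png",cv2.resize(np.hstack([a,b]),(800,300),interpolation=cv2.INTER_AREA)[:,:,::-1])
    P=cloud(d,W@d["mount"]);z=P[...,2]
    m=(abs(z-166)<4)&(abs(P[...,0]-490)<60)&(abs(P[...,1]+55)<38)&(cv2.cvtColor(d["color"],cv2.COLOR_RGB2HSV)[...,1]>70)
    if m.sum()>50: print("mould top",m.sum(),cv2.minAreaRect(P[m][:,:2].astype(np.float32)))
see(sys.argv[1])
E
python3 see.py w2
```

```text
{'time_s': 2.65, 'eef_pos': [479.716, -52.775, 153.013], 'ee_rot': [3.14, 0.0, 1.538], 'ft_force': [-0.084, 0.027, 0.89], 'gripper_width': 0.999}
mould top 15504 ((478.9636535644531, -51.17457580566406), (87.43440246582031, 50.81648254394531), 7.650416374206543)
```

View pics/w2.png

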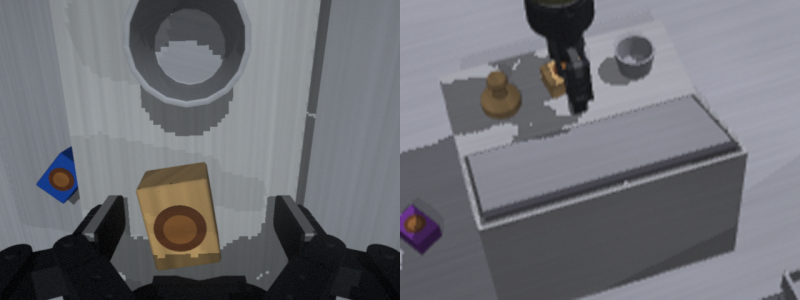

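Wrist image (left): the mould at (180,225) sits between the open fingers at (110,230) and (290,230), and the front finger is at the edge gap. The scene crop (right) agrees. Now pushing along tool +y.

>>> drive_tool(targets="0.0854 0 0.005 0.002 0; 0.0854 0 0.012 0.002 0; 0.0854 0 0.020 0.002 0; 0.0854 0 0.028 0.002 0; 0.0854 0 0.036 0.002 0; 0.0854 0 0.044 0.002 0; 0.0854 0 0.050 0.002 0; 0.0854 0 0.050 0.002 0")

```text
time_s: 3.75
eef_pos: [529.9, -54.2, 150.4]
ee_rot: [3.141, -0.0, 1.538]
ft_force: [-0.7, -0.6, 2.7]
gripper_width: 1.001
```

```bash
python3 see.py w3
```

```text
{'time_s': 3.75, 'eef_pos': [529.91, -54.238, 150.39], 'ee_rot': [3.141, -0.0, 1.538], 'ft_force': [-0.742, -0.62, 2.695], 'gripper_width': 1.001}
mould top 15866 ((498.6715087890625, -56.37828826904297), (51.19255447387695, 49.147274017333984), 87.99132537841797)
```

View pics/w3.png

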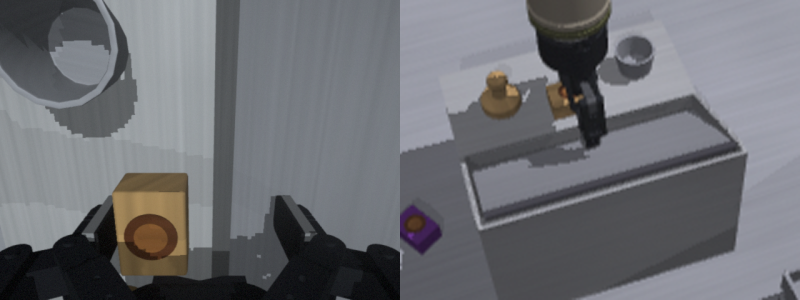

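Flap ajar (gap at column 227), and the mould is flush against the rear finger at (150,235) and clear of the flap. Continuing.

>>> drive_tool(targets="0.0854 0 0.007 0 0; 0.0854 0 0.014 0 0; 0.0854 0 0.021 0 0; 0.0854 0 0.028 0 0; 0.0854 0 0.035 0 0; 0.0854 0 0.041 0 0; 0.0854 0 0.045 0 0; 0.0854 0 0.045 0 0")

```text
time_s: 4.85
eef_pos: [574.5, -55.7, 150.3]
ee_rot: [3.141, -0.0, 1.538]
ft_force: [-3.0, 0.2, 0.8]
gripper_width: 1.001
```

```bash
python3 see.py w4
```

```text
{'time_s': 4.85, 'eef_pos': [574.508, -55.709, 150.308], 'ee_rot': [3.141, -0.0, 1.538], 'ft_force': [-3.018, 0.152, 0.843], 'gripper_width': 1.001}
mould top 92 ((530.3670043945312, -51.1912956237793), (13.072399139404297, 21.511383056640625), 34.84714126586914)
```

View pics/w4.png

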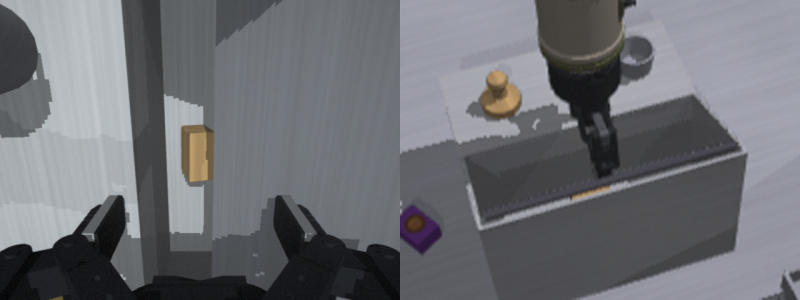

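The mould has dropped in at (197,155). I'll check its height before letting the flap close.

Run:
```python
from rig import *
from h import *
from scipy.spatial.transform import Rotation as R
s=state();d=snapshot("wrist");W=np.eye(4);W[:3,:3]=R.from_euler("xyz",s["ee_rot"]).as_matrix();W[:3,3]=s["eef_pos"]
P=cloud(d,W@d["mount"]);hs=cv2.cvtColor(d["color"],cv2.COLOR_RGB2HSV)
m=(hs[...,1]>100)&(P[...,2]<135)&(hs[...,0]<25);m[330:]=0
print(m.sum(),P[m].min(0),P[m].max(0),np.median(P[m],0))
```

```text
3544 [549.29618356 -83.55792568  11.99892106] [578.2651237  -33.58963515  45.5842968 ] [563.54664883 -55.4154513   42.74315002]
```

The mould lies on the bin floor (top at z≈43, bin x≈11–40). Backing out along the same path, then up.

>>> drive_tool(targets="0.0854 0 -0.015 0 0; 0.0854 0 -0.035 0 0; 0.0854 0 -0.055 0 0; 0.0854 0 -0.075 0 0; 0.0854 0 -0.090 0 0; 0.0854 0 -0.098 0 0; 0.0854 0 -0.100 -0.020 0; 0.0854 0 -0.100 -0.060 0")

```text
time_s: 6.0
eef_pos: [473.5, -52.5, 210.0]
ee_rot: [-3.139, -0.001, 1.538]
ft_force: [0.2, -1.4, 0.8]
gripper_width: 1.001
```

>>> drive_tool(targets="0.0854 0 0 -0.040 0; 0.0854 0 0 -0.090 0; 0.0854 0 -0.040 -0.110 0; 0.0854 0 -0.080 -0.110 0; 0.0854 0 -0.080 -0.110 0; 0.0854 0 -0.080 -0.110 0; 0.0854 0 -0.080 -0.110 0; 0.0854 0 -0.080 -0.110 0")

```text
time_s: 7.0
eef_pos: [394.8, -49.7, 320.0]
ee_rot: [-3.141, -0.001, 1.538]
ft_force: [0.2, 0.1, 0.6]
gripper_width: 0.999
```

```bash
python3 see.py w5
python3 - <<'E'
from rig import *
from h import *
for n in("scene","top"):
    d=snapshot(n);P=cloud(d);a=np.load(n+".npz");Q=cloud(dict(a))
    f=(abs(Q[...,0]-600)<40)&(abs(Q[...,1]+57)<110)&(Q[...,2]>150)
    print(n,"flap dz now-start (median)",np.nanmedian(P[f][:,2]-Q[f][:,2]),f.sum())
E
```

```text
{'time_s': 7.0, 'eef_pos': [394.797, -49.704, 320.013], 'ee_rot': [-3.141, -0.001, 1.538], 'ft_force': [0.208, 0.127, 0.625], 'gripper_width': 0.999}
scene flap dz now-start (median) 0.0003962008279358997 1848
top flap dz now-start (median) 0.030010366807459832 2662
```

View pics/w5.png

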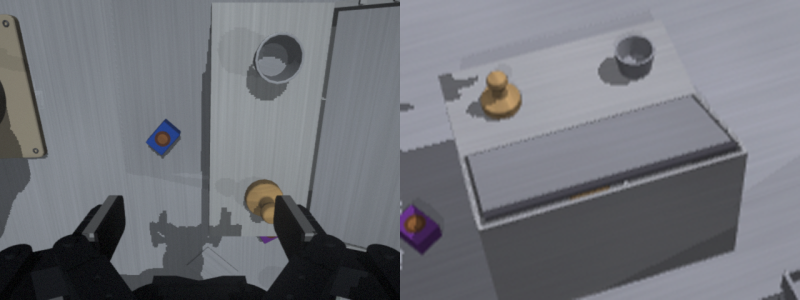

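The flap is shut (depth unchanged from the start). The cup and press are in place, and the mould shows only through the slot behind the hinge at (590,192), which fits its place on the floor. Handing in.

```bash
python3 -c "
from rig import *
print(finish_job())"
```

```text
the job is handed in; nothing more can be done
None
```

The mould is in the bin and the flap is shut behind it. I handed the job in after about 7 s on the robot's clock, and the hand-in reports no verdict.

I lowered the open gripper over the mould with its jaws along the bin's x. The front finger pushed the flap open and held it while the rear finger slid the mould over the edge. The arm then backed out the same way and lifted clear.

What the last checks showed:
- **Mould:** before I backed out, it lay on the bin floor with its top at z ≈ 43 mm, about 11–40 mm inside the ledge's edge. After the flap shut, it could still be seen through the slot behind the hinge, in a place that fits.
- **Flap:** its depth after closing matched the starting picture within 0.03 mm in both fixed cameras.
- **Neighbours:** the cup and press look unmoved in the last picture. I did not measure them again, and I did not check the table items one by one.
- **Robot:** the gripper stood clear above the ledge, with only about 0.6 N on the wrist reading.

No check failed. The mould-to-flap force can't be read directly, but the wrist readings I took while pushing were about 3 N or less. In the mid-push picture the mould was clear of the flap.

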